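# Sort the spice tins into their box and tray

## Task

Sort the three spice tins: both tall tins go into the deep wooden box and the squat tin into the shallow wooden tray, each standing flat on the container's floor with its wooden cap up. One tall tin has fallen over: first stand it upright, cap up, on the bare granite and let go of it, then take hold of it again to put it in the box. Leave the blue mug and the garlic keeper where they are.

Things in the scene. Friction and masses are not known exactly. Their poses are not given: they have to be found in the camera images.
- tall_lying: The fallen tall spice tin, loose: plain steel cylinder 42 mm in diameter and 96 mm long overall, whose last 16 mm is a light wooden cap of the same diameter; about 160 g. Starts lying on its side on the granite with its cap pointing roughly to +y (left). Origin: centre of its flat bottom end; its z axis runs along the tin from bottom to cap (cap face at z = 96 mm).
- tall_standing: The other tall spice tin, identical (42 mm diameter, 96 mm high, wooden cap), loose, starts upright in the far row, left or right. Origin: centre of its underside, z axis up through the cap.
- squat: The squat spice tin, loose: plain steel cylinder 56 mm in diameter and 44 mm high overall, top 14 mm a light wooden cap of the same diameter; about 150 g. Starts upright in the far row, beside the standing tall tin. Origin: centre of its underside, z axis up through the cap.
- deep_box: Deep open wooden box for the tall tins, fixed to the counter, at the left or right. Outside 130 mm along its x, 170 mm along its y, 55 mm high; walls 6 mm, floor 8 mm thick (inside 118 x 158 mm). Origin: centre of its underside, z up.
- deep_box_in (a point): Centre of the deep box's inner floor (8 mm above the granite), axes as the box.
- shallow_tray: Shallow open wooden tray for the squat tin, fixed to the counter, across the counter from the deep box. Same outline and walls as the deep box (130 x 170 mm outside, 118 x 158 mm inside, floor 8 mm thick) but only 20 mm high. Origin: centre of its underside, z up.
- shallow_tray_in (a point): Centre of the tray's inner floor (8 mm above the granite), axes as the tray.
- mug: Bystander: blue enamel mug, 84 mm across, 80 mm high, handle at its +y, loose, beyond the standing tins. Origin: centre of its underside.
- garlic_keeper: Bystander: white ceramic garlic keeper with a knobbed lid, 116 mm across, 134 mm high, loose, to the right of the standing tins. Origin: centre of its underside.
Not all that is in view belongs to the job. Leave any green or turquoise look-alike of the squat alone.

How it is judged:
By the outcome, as a careful person would: the job done as asked, in the order asked, and still so for the second after the job is handed in, with the robot touching nothing.
It also fails if it takes over 72 s, if anything falls off the work surface, if the arm or the gripper's body presses on something with over 40 N, if the wrist force passes 120 N, or if a joint passes its speed limit or range.

## Robot

A 7-joint arm with a two-finger parallel gripper is mounted at the origin on the work surface. World frame = base frame: x ahead of the robot, y to its left, z up, the work surface at z = 0. Lengths are in m, angles in rad, forces in N, time in s.
With the tool pointing down it reaches from about 0.4 to 0.85 m from the base axis. Payload 10.4 kg.
Tool frame: the origin (TCP) lies at the very end of the fingers, on their centre line; the grasp point (between the pads) lies r.tcp_to_grasp behind it (r.tcp_to_grasp is the distance from the TCP to the grasp point, in m); z points along the fingers, y is the line along which they close (so a half turn about z gives the same grasp; the last joint's range is limited). The gripper opens to 87 mm and grips with 3 to 60 N. Pads are 19 mm wide; open, the fingers measure 117 mm over their backs; the gripper's body (75 mm by 190 mm) begins 51 mm behind the grasp point.
Start: joints at [1.174, 0.332, -0.065, 1.46, 0.022, 1.35, -0.088], TCP at [0.228, -0.582, 0.223] pointing down, gripper open.
Joint ranges: [-2.6, 2.6], [-0.5, 2.12], [-1.47, 1.34], [0.16, 2.42], [-1.27, 4.41], [0.06, 2.06], [-2.6, 2.6]. Speed limits (rad/s): [2.22, 2.22, 2.79, 2.79, 3.14, 3.14, 3.14].

## Interface

Orientations are given as a unit quaternion [x, y, z, w].
In Python, from bench import monitor, cams, ticket, r gives the robot as it stands.
- The arm moves only by the shell command python3 -m crank 'ROWS' [OPENING] [FORCE]. ROWS is a JSON object whose one key "steps" holds a list of rows, each a list of 2 entries, a list of its own where there are three numbers: the shift along the world's x, y, z in units of 25 mm (1.0 is 25 mm), then the turn, a rotation vector about the world's x, y, z in units of 5 degrees (1.0 is 5 degrees). In form: {"steps": [[[x, y, z], [ax, ay, az]], ...]}. A call has 1 to 10 rows; each row shifts and turns the commanded pose from where the row before left it; what a row does not reach is not made up. A row lasts 1/12 s, in which the tool goes at most 41.7 mm and 7.16 degrees, less where a joint would pass 70% of its speed; a pose out of reach is approached as far as the arm can. A call is refused whole if a number of a shift passes 1 or a number of a turn 1, either way. A call with a gripper value outside its range is refused whole. OPENING is the finger opening in mm, from 0 to 87, set as the call begins (- or left out, the last holds). The fingers move at their own pace and stop on an object; FORCE is the grip in N (left out, the last holds). Time passes only in rows, so rows that do not move let the fingers close. It gives the time, the measured TCP pose, the force, the opening and the grip force at its end, in the units of the state.
- monitor.read_state(): the state, without advancing time (a new reading comes with each control period).
- cams.camera(name): name is "scene" or "side" or "wrist"; returns a dict with "pixels" (384x512x3 uint8, blue, green, red), "z_map" (384x512 float32, m along the optical axis (not along the pixel's ray), 0 where there is no reading), "vfov" (degrees; the focal length in pixels is half the picture's height over the tangent of half this angle, whatever the lens; pixels are square), "cx", "cy" (the principal point, pixels), "T" (4x4, takes a point from camera to world coordinates). Camera axes: x right, y up, looking along -z (the intrinsics and any distortion apply to the point x, -y, -z); pixel columns grow to the right and rows downward; lengths in m; the calibration is good to about 2 mm. A picture is of the moment at which its call begins.
- ticket.close_job(): hands the job in; it is judged then, once.
The state is a dict: "time": time; "joint_positions": joint angles; "joint_vel": joint speeds; "joint_torque": joint torques, N m; "ee_pos": TCP position; "eef_rot": TCP orientation; "ft_force": force on the tool from outside, world axes, zero at the start; "torque": the same for the moment, N m; "width": finger opening in m; "grip_force": force on a finger pad.
Only numpy, scipy, OpenCV 4.12 (cv2) and the standard library are available. Lean on these libraries where they do the work, as an engineer would, in place of code of your own. Each camera call takes 0.05 s, during which the arm holds its last target. There are 200 camera calls.

## Working session

There is one attempt and no reset: what is moved stays moved. The work goes in short steps, Python scripts to look and compute and a shell command to move; the robot and the scene stay as the last step left them, time stands still between calls to the robot, and variables do not carry over. Pictures are saved under pics/ and viewed, at most 10 in all, crops included, and the job is handed in when it is done.

```bash
ls; mkdir -p pics; cat > h.py <<'E'
import numpy as np,cv2
from bench import monitor,cams,ticket,r
def cloud(c):
    d=c["z_map"];h,w=d.shape;f=h/2/np.tan(np.radians(c["vfov"])/2)
    v,u=np.mgrid[:h,:w]
    P=np.stack([(u-c["cx"])/f*d,-(v-c["cy"])/f*d,-d,np.ones_like(d)],-1)
    W=(P@np.array(c["T"]).T)[...,:3];W[d<=0]=np.nan
    return W
E
python3 - <<'E'
from h import *
ims=[]
for n in("scene","side"):
    c=cams.camera(n);np.savez(n,**c);cv2.imwrite(f"pics/{n}0.png",c["pixels"])
    print(n,[k for k in c],c["vfov"],c["cx"],c["cy"],np.round(c["T"],3).tolist())
s=monitor.read_state();print(s,r.tcp_to_grasp)
E
```

```text
pics
scene ['pixels', 'z_map', 'vfov', 'cx', 'cy', 'T'] 51.90851392518576 247.3445636802631 190.53099090269703 [[-0.173, -0.707, 0.686, 1.298], [0.985, -0.115, 0.13, 0.12], [-0.013, 0.698, 0.716, 0.767], [0.0, 0.0, 0.0, 1.0]]
side ['pixels', 'z_map', 'vfov', 'cx', 'cy', 'T'] 48.61073287772104 258.56880523169696 186.7757405596327 [[0.949, 0.211, -0.233, 0.375], [-0.314, 0.663, -0.679, -0.698], [0.011, 0.718, 0.696, 0.759], [0.0, 0.0, 0.0, 1.0]]
{'time': 0.1, 'joint_positions': array([ 1.17441783,  0.33280686, -0.06470542,  1.46085963,  0.02162018,
        1.34990134, -0.08849926]), 'joint_vel': array([-0.00015503, -0.00146199, -0.0008815 , -0.00070414,  0.0005301 ,
       -0.00029852, -0.00097976]), 'joint_torque': array([ 2.14963184e-03, -6.24545574e+01,  2.51982640e-02, -3.90713739e+01,
       -6.13750541e-02,  3.66359402e-02, -2.72486051e-05]), 'ee_pos': array([ 0.22807563, -0.58152466,  0.22183356]), 'eef_rot': array([ 9.82584028e-01,  1.85817704e-01, -1.55927791e-04, -6.20194956e-04]), 'ft_force': array([-0.34072547,  0.31648508,  0.4355268 ]), 'torque': array([ 0.02186913, -0.0871611 , -0.02214792]), 'grip_force': 0.0, 'width': 0.08701088461587969} 0.0187
```

View pics/scene0.png

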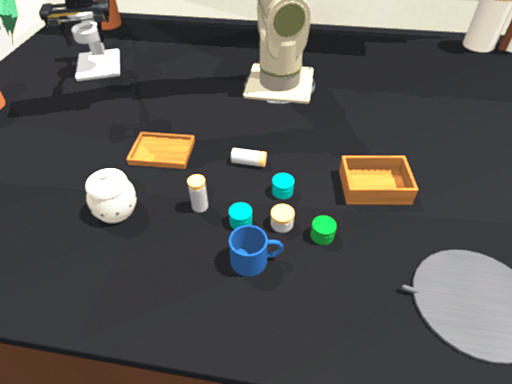

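View pics/side0.png

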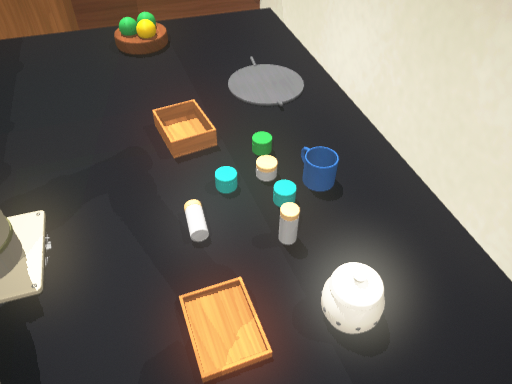

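The scene view shows the lying tin at (249,158) with its cap to the right at (262,159). The standing tall tin is at (198,193) and the squat tin at (283,218), with look-alikes at (283,186), (241,216) and (324,230). The tray is at (161,150), the box at (377,180), the mug at (249,250) and the keeper at (110,196). The side view agrees: lying tin (197,220), tall (289,223), squat (266,168).

```bash
python3 - <<'E'
from h import *
boxes={"scene":dict(lying=(225,140,275,175),tall=(184,170,212,215),squat=(268,203,297,235),teal1=(270,172,297,201),teal2=(226,202,256,230),green=(309,215,339,246),mug=(225,225,288,275),keeper=(82,165,140,226),tray=(122,128,200,172),box=(332,150,420,210)),
"side":dict(lying=(180,195,213,246),tall=(274,200,303,247),squat=(253,154,280,183),teal1=(212,165,241,194),teal2=(271,178,299,206),green=(248,130,275,156),mug=(300,143,342,192),keeper=(315,260,390,335),tray=(175,275,275,380),box=(148,98,220,160))}
for n in boxes:
    c=dict(np.load(n+".npz"));W=cloud(c)
    g=W[W[...,2]<.004]; print(n,"table z pct",np.nanpercentile(W[100:300,100:400,2],[5,20,50]))
    for k,(a,b,e,d) in boxes[n].items():
        p=W[b:d,a:e].reshape(-1,3);p=p[p[:,2]>.010]
        zt=np.percentile(p[:,2],95)
        t=p[p[:,2]>zt-.006]
        rc=cv2.minAreaRect((t[:,:2]*1000).astype(np.float32))
        print(k,len(p),"zt %.3f"%zt,"topmed",np.round((t.min(0)+t.max(0))/2,3)[:2],"rect",np.round(rc[0]),np.round(rc[1]),round(rc[2],1))
        if k=="lying":
            q=p[:,:2];rc=cv2.minAreaRect((q*1000).astype(np.float32));print("   all",rc, q.mean(0), np.linalg.svd(q-q.mean(0),full_matrices=False)[2][0])
E
```

```text
scene table z pct [-2.73135395e-03 -1.50870921e-03 -8.50931579e-05]
lying 484 zt 0.042 topmed [ 0.453 -0.035] rect [453. -35.] [95. 33.] 89.4
   all ((452.4435119628906, -35.186710357666016), (96.94882202148438, 41.21454620361328), 89.93490600585938) [ 0.46024238 -0.03386438] [0.00634675 0.99997986]
tall 540 zt 0.096 topmed [ 0.641 -0.133] rect [ 640. -133.] [41. 41.] 82.0
squat 500 zt 0.045 topmed [0.664 0.085] rect [663.  86.] [53. 56.] 67.2
teal1 425 zt 0.045 topmed [0.551 0.075] rect [552.  75.] [56. 53.] 47.0
teal2 553 zt 0.078 topmed [0.752 0.01 ] rect [750.   9.] [12. 45.] 16.9
green 538 zt 0.045 topmed [0.685 0.185] rect [685. 186.] [54. 55.] 14.2
mug 1645 zt 0.079 topmed [0.785 0.023] rect [786.  23.] [84. 83.] 35.2
keeper 2083 zt 0.116 topmed [ 0.686 -0.346] rect [ 686. -346.] [56. 57.] 75.6
tray 617 zt 0.021 topmed [ 0.443 -0.301] rect [ 443. -301.] [136. 172.] 2.7
box 2282 zt 0.056 topmed [0.493 0.318] rect [492. 319.] [135. 172.] 8.7
side table z pct [-0.00252603 -0.00104726  0.00036288]
lying 702 zt 0.043 topmed [ 0.45  -0.037] rect [449. -37.] [99. 32.] 88.4
   all ((449.5059509277344, -37.17979049682617), (98.83000946044922, 41.87879180908203), 87.8805923461914) [ 0.44822991 -0.04748702] [-0.02418219 -0.99970757]
tall 752 zt 0.097 topmed [ 0.639 -0.135] rect [ 639. -135.] [41. 41.] 22.0
squat 439 zt 0.046 topmed [0.662 0.056] rect [656.  58.] [106.  53.] 75.2
teal1 468 zt 0.046 topmed [0.551 0.073] rect [551.  72.] [57. 52.] 73.6
teal2 531 zt 0.096 topmed [ 0.643 -0.121] rect [ 644. -120.] [12. 32.] 77.9
green 393 zt 0.046 topmed [0.683 0.159] rect [676. 162.] [109.  52.] 70.3
mug 1308 zt 0.080 topmed [0.784 0.022] rect [785.  20.] [86. 83.] 74.9
keeper 3594 zt 0.117 topmed [ 0.684 -0.35 ] rect [ 687. -349.] [57. 63.] 65.8
tray 1678 zt 0.022 topmed [ 0.443 -0.303] rect [ 444. -303.] [130. 172.] 2.8
box 1725 zt 0.056 topmed [0.493 0.316] rect [493. 316.] [131. 177.] 8.6
```

```bash

python3 -m crank '{"steps":[[[0.39,0.98,0],[0,0,0.6]],[[0.39,0.98,0],[0,0,0.6]],[[0.39,0.98,0],[0,0,0.6]],[[0.39,0.98,0],[0,0,0.6]],[[0.39,0.98,0],[0,0,0.6]],[[0.39,0.98,0],[0,0,0.6]],[[0.39,0.98,0],[0,0,0.6]],[[0.39,0.98,0],[0,0,0.6]],[[0.39,0.98,0],[0,0,0.6]],[[0.39,0.98,0],[0,0,0.6]]]}' 75 10
python3 -m crank '{"steps":[[[0.39,0.98,0],[0,0,0.6]],[[0.39,0.98,0],[0,0,0.6]],[[0.39,0.98,0],[0,0,0.6]],[[0.39,0.98,0],[0,0,0.6]],[[0.39,0.98,0],[0,0,0.6]],[[0.39,0.98,0],[0,0,0.6]],[[0.39,0.98,0],[0,0,0.6]],[[0.39,0.98,0],[0,0,0.6]],[[0.39,0.98,0],[0,0,0.6]],[[0.39,0.98,0],[0,0,0.6]]]}' 
python3 -m crank '{"steps":[[[0.39,0.98,-0.5],[0,0,0.6]],[[0.39,0.98,-0.5],[0,0,0.6]],[[0,0,-1],[0,0,0]],[[0,0,-1],[0,0,0]]]}' 
python3 - <<'E'
from h import *
s=monitor.read_state()
from scipy.spatial.transform import Rotation as R
print(s["joint_positions"],R.from_quat(s["eef_rot"]).as_matrix().round(3))
boxes=dict(teal2=(226,202,256,230))
W=cloud(dict(np.load("scene.npz")));p=W[202:230,226:256].reshape(-1,3);p=p[(p[:,2]>.038)&(p[:,2]<.048)&(p[:,0]<.74)]
print((p.min(0)+p.max(0))/2)
E
```

```text
time: 0.93
ee_pos: [0.3259, -0.3355, 0.2223]
eef_rot: [0.9, 0.435, -0.0, -0.0]
ft_force: [1.1, 0.2, 0.0]
width: 0.075
grip_force: 0.0
time: 1.77
ee_pos: [0.4233, -0.0905, 0.2224]
eef_rot: [0.757, 0.653, -0.0, 0.0]
ft_force: [0.5, -0.8, -0.8]
width: 0.0751
grip_force: 0.0
time: 2.1
ee_pos: [0.4434, -0.0412, 0.1471]
eef_rot: [0.722, 0.692, 0.001, 0.001]
ft_force: [-0.7, -0.6, 0.3]
width: 0.075
grip_force: 0.0
[ 0.64817915  0.03281081 -0.65915388  1.98125112  0.02229692  1.13287545
 -0.06169658] [[ 0.042  0.999  0.002]
 [ 0.999 -0.042 -0.   ]
 [-0.     0.002 -1.   ]]
[ 0.6752986  -0.01653978  0.04271825]
```

```bash

python3 -m crank '{"steps":[[[0.3,0.85,-0.7],[0,0,0.48]],[[0,0,-1],[0,0,0]],[[0,0,-1],[0,0,0]],[[0,0,-1],[0,0,0]],[[0,0,-1],[0,0,0]],[[0,0,-0.6],[0,0,0]],[[0,0,-0.4],[0,0,0]],[[0,0,0],[0,0,0]]]}' 
python3 -m crank '{"steps":[[[0,0,0],[0,0,0]],[[0,0,0],[0,0,0]],[[0,0,0],[0,0,0]],[[0,0,0],[0,0,0]],[[0,0,0],[0,0,0]],[[0,0,0],[0,0,0]],[[0,0,0],[0,0,0]],[[0,0,0],[0,0,0]]]}' 0 25
```

```text
time: 2.77
ee_pos: [0.4488, -0.0214, 0.0033]
eef_rot: [0.708, 0.706, -0.001, -0.001]
ft_force: [-1.2, 0.1, 0.9]
width: 0.0751
grip_force: 0.0
time: 3.43
ee_pos: [0.4505, -0.0217, 0.0054]
eef_rot: [0.708, 0.706, 0.0, 0.0]
ft_force: [-0.2, -0.0, 4.7]
width: 0.0411
grip_force: 24.8
```

```bash

python3 -m crank '{"steps":[[[0,0,1],[0,0,0]],[[0,0,1],[0,0,0]],[[0,0,1],[0,0,0]],[[0,0,1],[0,0,0]],[[0,0,1],[1,0,0]],[[0,0,0],[1,0,0]],[[0,0,0],[1,0,0]],[[0,0,0],[1,0,0]],[[0,0,0],[1,0,0]],[[0,0,0],[1,0,0]]]}' 
python3 -m crank '{"steps":[[[0,0,0],[1,0,0]],[[0,0,0],[1,0,0]],[[0,0,0],[1,0,0]],[[0,0,0],[1,0,0]],[[0,0,0],[1,0,0]],[[0,0,0],[1,0,0]],[[0,0,0],[0,0,0]]]}' 
python3 - <<'E'
from h import *
from scipy.spatial.transform import Rotation as R
s=monitor.read_state()
print(s["joint_positions"].round(3),R.from_quat(s["eef_rot"]).as_matrix().round(3))
E
```

```text
time: 4.27
ee_pos: [0.4505, -0.022, 0.1305]
eef_rot: [0.684, 0.682, 0.185, -0.184]
ft_force: [-0.6, 0.7, -1.6]
width: 0.0414
grip_force: 24.8
time: 4.85
ee_pos: [0.4491, -0.0232, 0.1275]
eef_rot: [0.614, 0.608, 0.354, -0.357]
ft_force: [-1.5, -0.5, -1.5]
width: 0.0415
grip_force: 24.8
[ 1.027  0.571 -0.573  1.848 -0.621  1.4    0.741] [[ 0.009  1.     0.001]
 [ 0.494 -0.006  0.869]
 [ 0.869 -0.008 -0.494]]
```

```bash

python3 -m crank '{"steps":[[[0,0,0],[1,0,0]],[[0,0,0],[1,0,0]],[[0,0,0],[1,0,0]],[[0,0,0],[1,0,0]],[[0,0,0],[1,0,0]],[[0,0,0],[1,0,0]],[[0,0,0],[0,0,0]]]}' 
python3 - <<'E'
from h import *
from scipy.spatial.transform import Rotation as R
s=monitor.read_state()
print(s["joint_positions"].round(3),R.from_quat(s["eef_rot"]).as_matrix().round(3))
c=cams.camera("side");cv2.imwrite("pics/s1.png",cv2.resize(c["pixels"][100:350,50:370],None,fx=2,fy=2))
E
```

```text
time: 5.43
ee_pos: [0.4493, -0.0211, 0.1278]
eef_rot: [-0.501, -0.497, -0.499, 0.503]
ft_force: [-1.1, -0.2, -1.3]
width: 0.0413
grip_force: 24.8
[ 1.086  0.962 -0.581  1.738 -0.735  1.619  0.874] [[ 0.008  1.     0.   ]
 [-0.005  0.     1.   ]
 [ 1.    -0.008  0.005]]
```

View pics/s1.png

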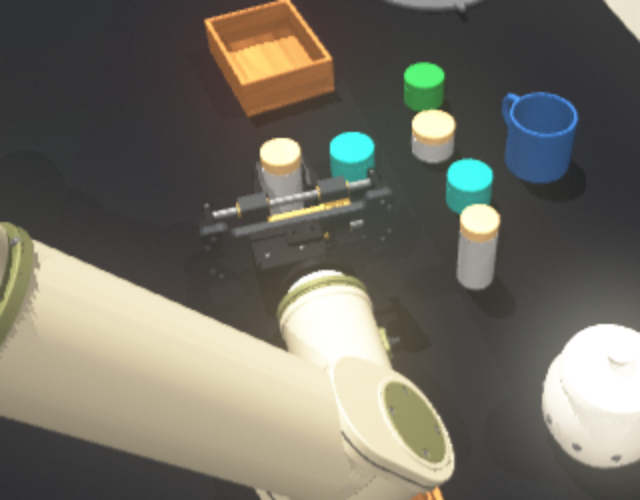

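The picture shows the tin upright in the gripper at (280,175), cap up. The wrist housing, near (400,430), hangs over the tray side. I'll measure its clearance before lowering.

```bash
python3 - <<'E'
from h import *
W=np.concatenate([cloud(cams.camera(n)).reshape(-1,3) for n in("side","scene")])
W=W[~np.isnan(W[:,0])]
for y0 in np.arange(-.46,.02,.03):
    p=W[(abs(W[:,1]-y0)<.015)&(W[:,2]>.03)&(W[:,0]>.2)&(W[:,0]<.58)]
    if len(p)>10: print(round(y0,2),len(p),"x",np.percentile(p[:,0],[1,99]).round(3),"z",np.percentile(p[:,2],[0.5,10,50,99]).round(3))
E
```

```text
-0.43 1518 x [0.382 0.494] z [0.093 0.116 0.152 0.206]
-0.4 14110 x [0.219 0.502] z [0.131 0.188 0.319 0.442]
-0.37 8140 x [0.236 0.511] z [0.124 0.19  0.359 0.478]
-0.34 3673 x [0.244 0.508] z [0.098 0.161 0.284 0.478]
-0.31 1476 x [0.257 0.492] z [0.106 0.148 0.206 0.377]
-0.28 988 x [0.414 0.501] z [0.106 0.137 0.163 0.171]
-0.25 1009 x [0.409 0.492] z [0.108 0.137 0.163 0.172]
-0.22 757 x [0.408 0.492] z [0.097 0.13  0.16  0.173]
-0.19 1096 x [0.399 0.486] z [0.096 0.117 0.156 0.168]
-0.16 641 x [0.399 0.468] z [0.11  0.128 0.152 0.157]
-0.13 2354 x [0.356 0.545] z [0.094 0.109 0.152 0.168]
-0.1 1537 x [0.364 0.54 ] z [0.095 0.112 0.159 0.169]
-0.07 457 x [0.415 0.49 ] z [0.08  0.119 0.137 0.162]
-0.04 872 x [0.42  0.481] z [0.069 0.092 0.14  0.164]
-0.01 192 x [0.423 0.48 ] z [0.069 0.085 0.138 0.164]
```

```bash

python3 -m crank '{"steps":[[[0,0,0],[-1,0,0]],[[0,0,0],[-1,0,0]],[[0,0,0],[-1,0,0]],[[0,0,0],[-1,0,0]],[[0,0,0],[-1,0,0]],[[0,0,0],[-1,0,0]],[[0,0,0],[-1,0,0]],[[0,0,0],[-1,0,0]],[[0,0,0],[-1,0,0]]]}' 
python3 -m crank '{"steps":[[[0,0,0],[-1,0,0]],[[0,0,0],[-1,0,0]],[[0,0,0],[-1,0,0]],[[0,0,0],[-1,0,0]],[[0,0,0],[-1,0,0]],[[0,0,0],[-1,0,0]],[[0,0,0],[-1,0,0]],[[0,0,0],[-1,0,0]],[[0,0,0],[-1,0,0]],[[0,0,0],[0,0,0]]]}' 
python3 -m crank '{"steps":[[[0,0,-1],[0,0,0]],[[0,0,-1],[0,0,0]],[[0,0,-1],[0,0,0]],[[0,0,-1],[0,0,0]],[[0,0,-0.4],[0,0,0]],[[0,0,-0.2],[0,0,0]],[[0,0,0],[0,0,0]]]}' 
```

```text
time: 6.33
ee_pos: [0.4509, -0.0219, 0.1318]
eef_rot: [0.655, 0.654, 0.268, -0.266]
ft_force: [-0.7, 1.0, -1.6]
width: 0.0414
grip_force: 24.8
time: 7.17
ee_pos: [0.4511, -0.018, 0.1327]
eef_rot: [0.706, 0.709, -0.0, 0.005]
ft_force: [0.3, 0.6, -1.6]
width: 0.0415
grip_force: 24.8
time: 7.75
ee_pos: [0.4502, -0.0218, 0.0154]
eef_rot: [0.708, 0.706, 0.0, -0.0]
ft_force: [-0.0, -0.2, -1.2]
width: 0.0415
grip_force: 24.8
```

```bash

python3 -m crank '{"steps":[[[0,0,-0.25],[0,0,0]],[[0,0,-0.12],[0,0,0]],[[0,0,0],[0,0,0]]]}'
python3 -m crank '{"steps":[[[0,0,0],[0,0,0]],[[0,0,0],[0,0,0]],[[0,0,0],[0,0,0]],[[0,0,0],[0,0,0]]]}' 52
python3 -m crank '{"steps":[[[0,0,0.4],[-1,0,0]],[[0,-0.15,0],[-1,0,0]],[[0,-0.15,0],[-1,0,0]],[[0,-0.04,0],[-1,0,0]],[[0,0,0],[-1,0,0]],[[0,0,-0.2],[0,0,0]],[[0,0,-0.15],[0,0,0]],[[0,0,0],[0,0,0]]]}'
python3 -m crank '{"steps":[[[0,0,0],[0,0,0]],[[0,0,0],[0,0,0]],[[0,0,0],[0,0,0]],[[0,0,0],[0,0,0]],[[0,0,0],[0,0,0]]]}' 0 25
```

```text
time: 8.0
ee_pos: [0.4505, -0.0218, 0.0061]
eef_rot: [0.708, 0.706, 0.0, 0.0]
ft_force: [-0.7, -0.1, -1.4]
width: 0.0412
grip_force: 24.8
time: 8.33
ee_pos: [0.4505, -0.0216, 0.0061]
eef_rot: [0.708, 0.706, 0.0, 0.0]
ft_force: [0.1, 0.2, 0.4]
width: 0.0513
grip_force: 0.0
time: 9.0
ee_pos: [0.4496, -0.0306, 0.0061]
eef_rot: [0.692, 0.689, -0.153, 0.152]
ft_force: [-0.5, -0.2, -0.1]
width: 0.0522
grip_force: 0.0
time: 9.42
ee_pos: [0.4504, -0.0308, 0.0074]
eef_rot: [0.692, 0.689, -0.153, 0.153]
ft_force: [0.2, -1.9, 0.4]
width: 0.0415
grip_force: 24.9
```

```bash

python3 -m crank '{"steps":[[[0,0,1],[0,0,0]],[[0,0,1],[0,0,0]],[[0,0,1],[0,0,0]],[[0,0,1],[0,0,0]],[[0,0,0],[1,0,0]],[[0,0,0],[1,0,0]],[[0,0,0],[1,0,0]],[[0,0,0],[1,0,0]],[[0,0,0],[1,0,0]],[[0,0,0],[1,0,0]]]}' 
python3 -m crank '{"steps":[[[0,0,0],[1,0,0]],[[0,0,0],[1,0,0]],[[0,0,0],[1,0,0]],[[0,0,0],[1,0,0]],[[0,0,0],[1,0,0]],[[0,0,0],[1,0,0]],[[0,0,0],[1,0,0]],[[0,0,0],[1,0,0]],[[0,0,0],[1,0,0]],[[0,0,0],[1,0,0]]]}' 
python3 -m crank '{"steps":[[[0,0,0],[1,0,0]],[[0,0,0],[1,0,0]],[[0,0,0],[0,0,0]]]}' 
python3 - <<'E'
from h import *
from scipy.spatial.transform import Rotation as R
s=monitor.read_state()
m=R.from_quat(s["eef_rot"]).as_matrix();print(s["joint_positions"].round(3),m.round(3),"grasp",s["ee_pos"]-m[:,2]*.0187)
cs=[cams.camera(n) for n in("side","scene")]
W=np.concatenate([cloud(c).reshape(-1,3) for c in cs])
W=W[~np.isnan(W[:,0])]
for y0 in np.arange(-.46,.02,.03):
    p=W[(abs(W[:,1]-y0)<.015)&(W[:,2]>.03)&(W[:,0]>.2)&(W[:,0]<.58)]
    if len(p)>10: print(round(y0,2),len(p),"x",np.percentile(p[:,0],[1,99]).round(3),"z",np.percentile(p[:,2],[0.5,10,50,99]).round(3))
t=cs[0]["pixels"][100:350,50:370];u=cs[1]["pixels"][80:280,120:440]
cv2.imwrite("pics/s2.png",cv2.resize(np.vstack([t,u]),None,fx=1.3,fy=1.3))
E
```

```text
time: 10.25
ee_pos: [0.4508, -0.0303, 0.1079]
eef_rot: [0.707, 0.705, 0.033, -0.031]
ft_force: [0.1, 0.1, -1.3]
width: 0.0414
grip_force: 24.9
time: 11.08
ee_pos: [0.4506, -0.0309, 0.1072]
eef_rot: [0.628, 0.625, 0.328, -0.327]
ft_force: [0.2, -0.2, -1.6]
width: 0.0412
grip_force: 24.9
time: 11.33
ee_pos: [0.4491, -0.0315, 0.1044]
eef_rot: [0.598, 0.592, 0.381, -0.383]
ft_force: [-0.5, 0.4, -1.1]
width: 0.0414
grip_force: 24.9
[ 0.952  0.653 -0.446  1.823 -0.676  1.447  0.841] [[ 0.009  1.     0.002]
 [ 0.417 -0.005  0.909]
 [ 0.909 -0.007 -0.417]] grasp [ 0.44908681 -0.04850741  0.11222396]
-0.4 2568 x [0.376 0.495] z [0.218 0.242 0.27  0.301]
-0.37 7475 x [0.306 0.507] z [0.256 0.293 0.338 0.41 ]
-0.34 10962 x [0.236 0.507] z [0.247 0.34  0.432 0.503]
-0.31 5621 x [0.252 0.5  ] z [0.219 0.294 0.461 0.53 ]
-0.28 2428 x [0.255 0.49 ] z [0.197 0.253 0.383 0.542]
-0.25 572 x [0.236 0.502] z [0.176 0.201 0.237 0.525]
-0.22 569 x [0.431 0.492] z [0.166 0.187 0.225 0.243]
-0.19 513 x [0.432 0.487] z [0.145 0.166 0.209 0.231]
-0.16 549 x [0.402 0.54 ] z [0.118 0.128 0.187 0.212]
-0.13 1322 x [0.369 0.544] z [0.111 0.132 0.166 0.185]
-0.1 1228 x [0.364 0.542] z [0.109 0.143 0.169 0.184]
-0.07 441 x [0.367 0.535] z [0.058 0.118 0.137 0.172]
-0.04 618 x [0.428 0.481] z [0.054 0.074 0.138 0.15 ]
-0.01 40 x [0.446 0.458] z [0.053 0.059 0.087 0.146]
```

View pics/s2.png

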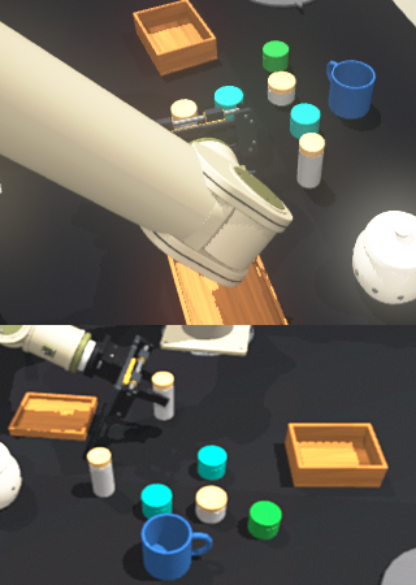

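The tin stands upright in the gripper, cap up, at (163,395) in the lower panel, and the wrist is well clear. Lowering now.

```bash

python3 -m crank '{"steps":[[[0,0,-0.9],[0,0,0]],[[0,0,-0.6],[0,0,0]],[[0,0,-0.25],[0,0,0]],[[0,0,-0.1],[0,0,0]],[[0,0,0],[0,0,0]]]}'
python3 -m crank '{"steps":[[[0,0,-0.1],[0,0,0]],[[0,0,0],[0,0,0]]]}'

```

```text
time: 11.85
ee_pos: [0.4505, -0.0298, 0.0615]
eef_rot: [0.597, 0.596, 0.379, -0.38]
ft_force: [-0.5, 0.5, -0.9]
width: 0.0413
grip_force: 24.9
time: 12.02
ee_pos: [0.4506, -0.0302, 0.0588]
eef_rot: [0.597, 0.596, 0.379, -0.38]
ft_force: [-0.1, -0.8, -1.1]
width: 0.0412
grip_force: 24.9
```

```bash

python3 -m crank '{"steps":[[[0,0,-0.08],[0,0,0]],[[0,0,0],[0,0,0]]]}'
python3 -m crank '{"steps":[[[0,0,-0.06],[0,0,0]],[[0,0,0],[0,0,0]]]}'
python3 -m crank '{"steps":[[[0,0,-0.05],[0,0,0]],[[0,0,0],[0,0,0]]]}'

```

```text
time: 12.18
ee_pos: [0.4503, -0.0302, 0.0564]
eef_rot: [0.597, 0.596, 0.379, -0.38]
ft_force: [0.5, -0.3, -1.8]
width: 0.0415
grip_force: 24.9
time: 12.35
ee_pos: [0.4502, -0.0301, 0.0547]
eef_rot: [0.597, 0.595, 0.379, -0.38]
ft_force: [0.5, 0.1, -1.4]
width: 0.0411
grip_force: 24.9
time: 12.52
ee_pos: [0.4503, -0.03, 0.0536]
eef_rot: [0.597, 0.595, 0.38, -0.381]
ft_force: [-0.2, -1.0, -0.4]
width: 0.0415
grip_force: 24.9
```

```bash

python3 -m crank '{"steps":[[[0,0,-0.05],[0,0,0]],[[0,0,0],[0,0,0]]]}'
python3 - <<'E'
from h import *
W=cloud(cams.camera("scene")).reshape(-1,3)
p=W[(abs(W[:,0]-.45)<.04)&(abs(W[:,1]+.04)<.05)&(W[:,2]>.085)]
print(np.percentile(p[:,2],[50,90,98]),p.mean(0))
E

```

```text
time: 12.68
ee_pos: [0.4503, -0.0297, 0.0535]
eef_rot: [0.597, 0.595, 0.38, -0.381]
ft_force: [-2.6, -3.0, 9.4]
width: 0.0414
grip_force: 24.9
[0.09551102 0.11883815 0.1221554 ] [ 0.45111954 -0.05883581  0.09838243]
```

```bash

python3 -m crank '{"steps":[[[0,0,0.04],[0,0,0]],[[0,0,0],[0,0,0]]]}'
python3 -m crank '{"steps":[[[0,0,0],[0,0,0]],[[0,0,0],[0,0,0]],[[0,0,0],[0,0,0]],[[0,0,0],[0,0,0]],[[0,0,0],[0,0,0]],[[0,0,0],[0,0,0]],[[0,-0.45,0.2],[0,0,0]],[[0,-0.9,0.4],[0,0,0]],[[0,-0.9,0.4],[0,0,0]],[[0,-0.9,0.4],[0,0,0]]]}' 70
python3 -m crank '{"steps":[[[0,-0.3,0.9],[0,0,0]],[[0,-0.2,1],[-1,0,0]],[[0,0,1],[-1,0,0]],[[0,0,1],[-1,0,0]],[[0,0,1],[-1,0,0]],[[0,0,0.3],[-1,0,0]],[[0,0,0],[-1,0,0]],[[0,0,0],[-1,0,0]],[[0,0,0],[-1,0,0]],[[0,0,0],[-1,0,0]]]}'
python3 -m crank '{"steps":[[[0,0,0],[-1,0,0]],[[0,0,0],[-1,0,0]],[[0,0,0],[-1,0,0]],[[0,0,0],[-1,0,0]],[[0,0,0],[0,0,0]]]}'
python3 - <<'E'
from h import *
from scipy.spatial.transform import Rotation as R
s=monitor.read_state()
m=R.from_quat(s["eef_rot"]).as_matrix();print(s["joint_positions"].round(3),m.round(3))
for n in("scene","side"):
    c=cams.camera(n);W=cloud(c).reshape(-1,3)
    p=W[(abs(W[:,0]-.45)<.06)&(abs(W[:,1]+.04)<.06)&(W[:,2]>.088)&(W[:,2]<.105)]
    print(len(p),np.percentile(p[:,2],[50,90]),(p.min(0)+p.max(0))/2,np.ptp(p,0))
cv2.imwrite("pics/s3.png",c["pixels"])
E

```

```text
time: 12.9
ee_pos: [0.4503, -0.0301, 0.0535]
eef_rot: [0.597, 0.595, 0.379, -0.381]
ft_force: [-0.9, 0.4, 2.8]
width: 0.0412
grip_force: 24.9
time: 13.73
ee_pos: [0.45, -0.1106, 0.0891]
eef_rot: [0.597, 0.595, 0.379, -0.38]
ft_force: [0.4, 0.6, -0.6]
width: 0.0699
grip_force: 0.0
time: 14.57
ee_pos: [0.4503, -0.1224, 0.2196]
eef_rot: [0.698, 0.695, 0.121, -0.12]
ft_force: [0.0, -0.0, -0.1]
width: 0.0701
grip_force: 0.0
time: 14.98
ee_pos: [0.4509, -0.1188, 0.2198]
eef_rot: [0.706, 0.708, -0.001, 0.003]
ft_force: [0.2, 1.2, 1.3]
width: 0.0701
grip_force: 0.0
[ 0.677  0.007 -0.518  1.844  0.009  1.289  0.159] [[-0.002  1.     0.002]
 [ 1.     0.002 -0.005]
 [-0.005  0.002 -1.   ]]
134 [0.09519776 0.09709358] [ 0.44998373 -0.04172891  0.09325311] [0.0408225  0.03926112 0.009952  ]
255 [0.09565593 0.09717717] [ 0.44806009 -0.04394682  0.09361273] [0.04200867 0.0445969  0.01112839]
```

View pics/s3.png

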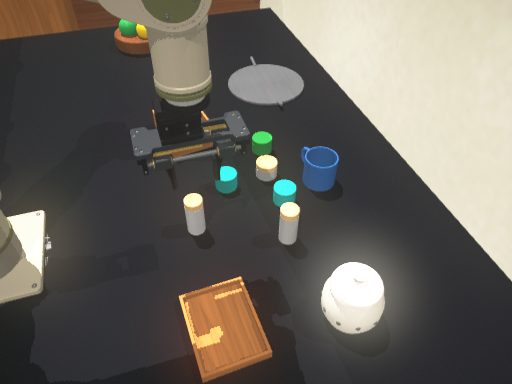

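The fallen tin now stands free at (195,215), cap up, world (0.449,-0.043). Next I'll regrasp it from above.

```bash

python3 -m crank '{"steps":[[[0,0.8,-0.5],[0,0,0]],[[0,0.9,-0.5],[0,0,0]],[[0,0.9,-0.5],[0,0,0]],[[-0.06,0.44,-0.2],[0,0,0]],[[0,0,-1],[0,0,0]],[[0,0,-1],[0,0,0]],[[0,0,-1],[0,0,0]],[[0,0,-1],[0,0,0]],[[0,0,-0.7],[0,0,0]],[[0,0,-0.35],[0,0,0]]]}'
python3 -m crank '{"steps":[[[0,0,0],[0,0,0]],[[0,0,0],[0,0,0]],[[0,0,0],[0,0,0]],[[0,0,0],[0,0,0]],[[0,0,0],[0,0,0]],[[0,0,0],[0,0,0]]]}' 0 25

```

```text
time: 15.92
ee_pos: [0.4473, -0.0468, 0.0474]
eef_rot: [0.709, 0.705, -0.001, -0.002]
ft_force: [-0.8, 0.2, 1.0]
width: 0.0696
grip_force: 0.0
time: 16.42
ee_pos: [0.4493, -0.0455, 0.0503]
eef_rot: [0.708, 0.706, 0.0, 0.001]
ft_force: [-0.9, 0.5, 5.2]
width: 0.0417
grip_force: 25.0
```

```bash

python3 -m crank '{"steps":[[[0,0,1],[0,0,0]],[[0,0,1],[0,0,0]],[[0,0,1],[0,0,0]],[[0,0,1],[0,0,0]],[[0.1,0.99,0],[0,0,0.1]],[[0.1,0.99,0],[0,0,0.1]],[[0.1,0.99,0],[0,0,0.1]],[[0.1,0.99,0],[0,0,0.1]],[[0.1,0.99,0],[0,0,0.1]],[[0.1,0.99,0],[0,0,0.1]]]}'
python3 -m crank '{"steps":[[[0.1,0.99,0],[0,0,0.1]],[[0.1,0.99,0],[0,0,0.1]],[[0.1,0.99,0],[0,0,0.1]],[[0.1,0.99,0],[0,0,0.1]],[[0.1,0.99,0],[0,0,0.1]],[[0.1,0.99,0],[0,0,0.1]],[[0.1,0.99,0],[0,0,0.1]],[[0.1,0.99,0],[0,0,0.1]],[[0.1,0.99,0],[0,0,0.2]],[[0,0.9,0],[0,0,0.2]]]}'
python3 -m crank '{"steps":[[[0,0,0],[0,0,0]],[[0,0,0],[0,0,0]]]}'

```

```text
time: 17.25
ee_pos: [0.4636, 0.1043, 0.1498]
eef_rot: [0.689, 0.724, 0.0, 0.0]
ft_force: [-0.5, 0.2, -1.5]
width: 0.0415
grip_force: 25.0
time: 18.08
ee_pos: [0.4864, 0.3496, 0.1495]
eef_rot: [0.65, 0.76, -0.0, 0.0]
ft_force: [-0.6, 0.2, -1.3]
width: 0.0415
grip_force: 25.0
time: 18.25
ee_pos: [0.4854, 0.3497, 0.1494]
eef_rot: [0.65, 0.76, -0.0, -0.0]
ft_force: [0.4, -0.5, -1.9]
width: 0.0416
grip_force: 25.0
```

```bash

python3 -m crank '{"steps":[[[0.06,0.1,-1],[0,0,0]],[[0,0,-1],[0,0,0]],[[0,0,-1],[0,0,0]],[[0,0,-0.4],[0,0,0]],[[0,0,-0.1],[0,0,0]],[[0,0,0],[0,0,0]],[[0,0,0],[0,0,0]]]}'
python3 -m crank '{"steps":[[[0,0,-0.06],[0,0,0]],[[0,0,0],[0,0,0]]]}'
python3 -m crank '{"steps":[[[0,0,-0.05],[0,0,0]],[[0,0,0],[0,0,0]]]}'
python3 -m crank '{"steps":[[[0,0,-0.05],[0,0,0]],[[0,0,0],[0,0,0]]]}'

```

```text
time: 18.83
ee_pos: [0.4885, 0.3511, 0.0635]
eef_rot: [0.651, 0.759, 0.001, 0.0]
ft_force: [0.1, 0.3, -0.7]
width: 0.0414
grip_force: 25.0
time: 19.0
ee_pos: [0.4883, 0.3512, 0.0616]
eef_rot: [0.651, 0.759, 0.001, 0.0]
ft_force: [1.0, 0.4, -1.2]
width: 0.0416
grip_force: 25.0
time: 19.17
ee_pos: [0.4879, 0.3509, 0.0596]
eef_rot: [0.651, 0.759, 0.0, 0.0]
ft_force: [0.1, 0.5, -1.7]
width: 0.0415
grip_force: 25.0
time: 19.33
ee_pos: [0.4879, 0.3511, 0.0585]
eef_rot: [0.651, 0.759, 0.0, 0.0]
ft_force: [-0.7, -0.5, 3.2]
width: 0.0412
grip_force: 25.0
```

```bash

python3 -m crank '{"steps":[[[0,0,0.02],[0,0,0]],[[0,0,0],[0,0,0]],[[0,0,0],[0,0,0]],[[0,0,0],[0,0,0]],[[0,0,0.5],[0,0,0]],[[0,0,1],[0,0,0]],[[0,0,1],[0,0,0]],[[0,0,1],[0,0,0]],[[0,0,1],[0,0,0]],[[0,0,0.5],[0,0,0]]]}' 60
python3 -m crank '{"steps":[[[0.3,-0.95,0],[0,0,-0.1]],[[0.3,-0.95,0],[0,0,-0.1]],[[0.3,-0.95,0],[0,0,-0.1]],[[0.3,-0.95,0],[0,0,-0.1]],[[0.3,-0.95,0],[0,0,-0.1]],[[0.3,-0.95,0],[0,0,-0.1]],[[0.3,-0.95,0],[0,0,-0.1]],[[0.3,-0.95,0],[0,0,-0.1]],[[0.3,-0.95,0],[0,0,-0.1]],[[0.3,-0.95,0],[0,0,-0.1]]]}' 70
python3 -m crank '{"steps":[[[0.3,-0.95,0],[0,0,-0.1]],[[0.3,-0.95,0],[0,0,-0.1]],[[0.3,-0.95,0],[0,0,-0.1]],[[0.3,-0.95,0],[0,0,-0.1]],[[0.3,-0.95,0],[0,0,-0.1]],[[0.3,-0.95,0],[0,0,-0.1]],[[0.3,-0.95,0],[0,0,-0.1]],[[0.3,-0.95,0],[0,0,-0.1]],[[0.3,-0.95,0],[0,0,-0.1]],[[0.3,-0.95,0],[0,0,-0.1]]]}'
python3 -m crank '{"steps":[[[0,-0.4,0],[0,0,0]],[[0,0,0],[0,0,0]],[[0,0,0],[0,0,0]]]}'
python3 - <<'E'
from h import *
c=cams.camera("scene");W=cloud(c)
p=W.reshape(-1,3);p=p[(abs(p[:,0]-.487)<.05)&(abs(p[:,1]-.353)<.05)&(p[:,2]>.085)]
print(len(p),np.median(p[:,2]),(p.min(0)+p.max(0))/2,np.ptp(p,0))
cv2.imwrite("pics/s4.png",c["pixels"])
E

```

```text
time: 20.17
ee_pos: [0.4883, 0.3519, 0.1876]
eef_rot: [0.651, 0.759, 0.002, 0.001]
ft_force: [-0.2, 1.1, 1.1]
width: 0.0599
grip_force: 0.0
time: 21.0
ee_pos: [0.5628, 0.1122, 0.1837]
eef_rot: [0.683, 0.73, -0.0, 0.0]
ft_force: [-0.1, -0.4, -0.3]
width: 0.0698
grip_force: 0.0
time: 21.83
ee_pos: [0.6378, -0.1253, 0.1836]
eef_rot: [0.714, 0.7, -0.0, -0.0]
ft_force: [0.2, -0.1, -0.1]
width: 0.0699
grip_force: 0.0
time: 22.08
ee_pos: [0.6375, -0.1335, 0.1834]
eef_rot: [0.714, 0.7, 0.0, -0.0]
ft_force: [0.0, 1.1, 0.1]
width: 0.0704
grip_force: 0.0
233 0.1030438103897463 [0.48736308 0.35321684 0.0964336 ] [0.04335062 0.04083048 0.02253387]
```

View pics/s4.png

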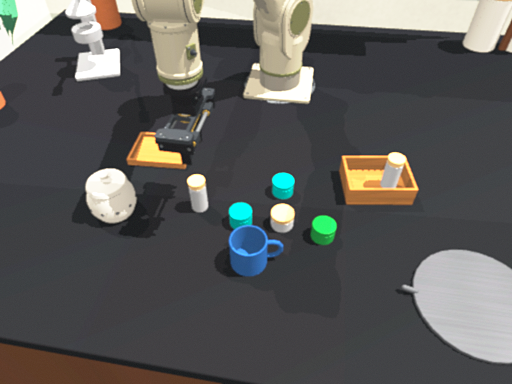

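The first tall tin stands in the box at (393,170), top at 0.103 m. The second is still standing at (198,193). Going down on it.

```bash

python3 -m crank '{"steps":[[[0.08,0,-0.9],[0,0,0]],[[0,0,-1],[0,0,0]],[[0,0,-1],[0,0,0]],[[0,0,-1],[0,0,0]],[[0,0,-0.8],[0,0,0]],[[0,0,-0.5],[0,0,0]],[[0,0,0],[0,0,0]]]}'
python3 -m crank '{"steps":[[[0,0,0],[0,0,0]],[[0,0,0],[0,0,0]],[[0,0,0],[0,0,0]],[[0,0,0],[0,0,0]],[[0,0,0],[0,0,0]],[[0,0,0],[0,0,0]]]}' 0 25
python3 -m crank '{"steps":[[[0,0,1],[0,0,0]],[[0,0,1],[0,0,0]],[[0,0,1],[0,0,0]],[[0,0,1],[0,0,0]],[[0,0,1],[0,0,0]],[[0,0,0],[0,0,0]]]}'

```

```text
time: 22.72
ee_pos: [0.6381, -0.1322, 0.051]
eef_rot: [0.714, 0.701, -0.001, -0.002]
ft_force: [-0.2, -0.5, -0.8]
width: 0.07
grip_force: 0.0
time: 23.22
ee_pos: [0.6401, -0.1342, 0.0543]
eef_rot: [0.714, 0.7, 0.0, 0.0]
ft_force: [-1.1, -0.1, 2.9]
width: 0.041
grip_force: 25.0
time: 23.72
ee_pos: [0.6419, -0.1341, 0.1843]
eef_rot: [0.714, 0.7, 0.002, 0.003]
ft_force: [1.4, 0.5, -1.6]
width: 0.0412
grip_force: 25.0
```

```bash

python3 -m crank '{"steps":[[[-0.33,0.97,0],[0,0,0.12]],[[-0.33,0.97,0],[0,0,0.12]],[[-0.33,0.97,0],[0,0,0.12]],[[-0.33,0.97,0],[0,0,0.12]],[[-0.33,0.97,0],[0,0,0.12]],[[-0.33,0.97,0],[0,0,0.12]],[[-0.33,0.97,0],[0,0,0.12]],[[-0.33,0.97,0],[0,0,0.12]],[[-0.33,0.97,0],[0,0,0.12]],[[-0.33,0.97,0],[0,0,0.12]]]}'
python3 -m crank '{"steps":[[[-0.33,0.97,0],[0,0,0.12]],[[-0.33,0.97,0],[0,0,0.12]],[[-0.33,0.97,0],[0,0,0.12]],[[-0.33,0.97,0],[0,0,0.12]],[[-0.33,0.97,0],[0,0,0.12]],[[-0.33,0.97,0],[0,0,0.12]],[[-0.33,0.9,0],[0,0,0.12]],[[0,0,-0.8],[0,0,0]],[[0,0,0],[0,0,0]],[[0,0,0],[0,0,0]]]}'

```

```text
time: 24.55
ee_pos: [0.5564, 0.1093, 0.1781]
eef_rot: [0.677, 0.736, -0.0, -0.0]
ft_force: [0.9, -0.6, -1.6]
width: 0.0419
grip_force: 25.0
time: 25.38
ee_pos: [0.4989, 0.2754, 0.1575]
eef_rot: [0.649, 0.76, -0.001, -0.0]
ft_force: [0.5, -0.3, -1.6]
width: 0.0413
grip_force: 25.0
```

```bash

python3 -m crank '{"steps":[[[0,0,-1],[0,0,0]],[[0,0,-1],[0,0,0]],[[0,0,-1],[0,0,0]],[[0,0,-0.5],[0,0,0]],[[0,0,-0.1],[0,0,0]],[[0,0,0],[0,0,0]],[[0,0,0],[0,0,0]]]}'
python3 -m crank '{"steps":[[[0,0,-0.06],[0,0,0]],[[0,0,0],[0,0,0]]]}'
python3 -m crank '{"steps":[[[0,0,-0.05],[0,0,0]],[[0,0,0],[0,0,0]]]}'

```

```text
time: 25.97
ee_pos: [0.5004, 0.2766, 0.0701]
eef_rot: [0.65, 0.76, 0.001, 0.0]
ft_force: [-0.1, 0.5, -1.9]
width: 0.0413
grip_force: 25.0
time: 26.13
ee_pos: [0.5002, 0.2767, 0.0682]
eef_rot: [0.649, 0.76, 0.001, 0.0]
ft_force: [0.5, -0.2, -2.4]
width: 0.0416
grip_force: 25.0
time: 26.3
ee_pos: [0.4997, 0.2765, 0.0661]
eef_rot: [0.649, 0.76, 0.0, 0.0]
ft_force: [0.0, -0.3, -1.8]
width: 0.0415
grip_force: 25.0
```

```bash

python3 -m crank '{"steps":[[[0,0,-0.06],[0,0,0]],[[0,0,0],[0,0,0]]]}'
python3 -m crank '{"steps":[[[0,0,-0.05],[0,0,0]],[[0,0,0],[0,0,0]]]}'
python3 -m crank '{"steps":[[[0,0,-0.03],[0,0,0]],[[0,0,0],[0,0,0]]]}'
python3 -m crank '{"steps":[[[0,0,-0.03],[0,0,0]],[[0,0,0],[0,0,0]]]}'

```

```text
time: 26.47
ee_pos: [0.4994, 0.2763, 0.0642]
eef_rot: [0.649, 0.761, -0.0, 0.0]
ft_force: [-0.5, 0.4, -0.9]
width: 0.0412
grip_force: 25.0
time: 26.63
ee_pos: [0.4994, 0.2764, 0.0628]
eef_rot: [0.649, 0.761, -0.0, -0.0]
ft_force: [1.0, -0.4, -1.6]
width: 0.0412
grip_force: 25.0
time: 26.8
ee_pos: [0.4995, 0.2765, 0.0623]
eef_rot: [0.649, 0.761, 0.0, 0.0]
ft_force: [0.4, 0.4, -1.7]
width: 0.042
grip_force: 25.0
time: 26.97
ee_pos: [0.4995, 0.2766, 0.0623]
eef_rot: [0.649, 0.761, 0.0, 0.0]
ft_force: [-2.8, -2.1, 6.3]
width: 0.0414
grip_force: 25.0
```

```bash

python3 -m crank '{"steps":[[[0,0,0.02],[0,0,0]],[[0,0,0],[0,0,0]],[[0,0,0],[0,0,0]],[[0,0,0],[0,0,0]],[[0,0,0.5],[0,0,0]],[[0,0,1],[0,0,0]],[[0,0,1],[0,0,0]],[[0,0,1],[0,0,0]],[[0,0,1],[0,0,0]],[[0,0,0.5],[0,0,0]]]}' 60
python3 -m crank '{"steps":[[[0.65,-0.77,0],[0,0,0.36]],[[0.65,-0.77,0],[0,0,0.36]],[[0.65,-0.77,0],[0,0,0.36]],[[0.65,-0.77,0],[0,0,0.36]],[[0.65,-0.77,0],[0,0,0.36]],[[0.65,-0.77,0],[0,0,0.36]],[[0.65,-0.77,0],[0,0,0.36]],[[0.65,-0.77,0],[0,0,0.36]],[[0.65,-0.77,0],[0,0,0.36]],[[0.65,-0.77,0],[0,0,0.36]]]}' 75
python3 -m crank '{"steps":[[[0,0,0],[0,0,0]],[[0,0,0],[0,0,0]],[[0,0,0],[0,0,0]]]}'
python3 - <<'E'
from h import *
for n in("scene","side"):
    c=cams.camera(n);p=cloud(c).reshape(-1,3)
    for ctr in((.487,.353),(.499,.277)):
        q=p[(np.hypot(p[:,0]-ctr[0],p[:,1]-ctr[1])<.035)&(p[:,2]>.09)&(p[:,2]<.12)]
        if len(q)>5:print(n,len(q),np.median(q[:,2]),(q.min(0)+q.max(0))/2,np.ptp(q,0))
    q=p[(np.hypot(p[:,0]-.663,p[:,1]-.085)<.04)&(p[:,2]>.038)&(p[:,2]<.05)]
    if len(q)>5:print("squat",n,len(q),np.median(q[:,2]),(q.min(0)+q.max(0))/2,np.ptp(q,0))
E

```

```text
time: 27.8
ee_pos: [0.5002, 0.2773, 0.191]
eef_rot: [0.649, 0.761, 0.002, 0.001]
ft_force: [0.1, 0.5, 0.1]
width: 0.0602
grip_force: 0.0
time: 28.63
ee_pos: [0.6626, 0.0828, 0.187]
eef_rot: [0.522, 0.853, -0.0, -0.0]
ft_force: [0.6, 0.3, 1.0]
width: 0.0749
grip_force: 0.0
time: 28.88
ee_pos: [0.6616, 0.0846, 0.1869]
eef_rot: [0.522, 0.853, 0.0, -0.0]
ft_force: [-0.5, 1.0, -0.7]
width: 0.075
grip_force: 0.0
scene 202 0.10310036566815955 [0.48856052 0.35318194 0.09816227] [0.04104464 0.04112571 0.01630483]
scene 201 0.10326098642448367 [0.49964881 0.27722477 0.098459  ] [0.04310773 0.04052528 0.01645147]
squat scene 332 0.04323296989663933 [0.66357901 0.08506909 0.04301016] [0.0543719  0.05429275 0.00975265]
side 153 0.10307823713933917 [0.48657802 0.35084947 0.09881865] [0.04095199 0.04258389 0.01752902]
side 165 0.10308511258699515 [0.49803129 0.27513666 0.09827521] [0.04035515 0.0442315  0.01608194]
squat side 266 0.043778235642141394 [0.66290608 0.08389093 0.04311919] [0.05433143 0.05903906 0.01016375]
```

```bash

python3 -m crank '{"steps":[[[0.06,0,-0.9],[0,0,0]],[[0,0,-1],[0,0,0]],[[0,0,-1],[0,0,0]],[[0,0,-1],[0,0,0]],[[0,0,-1],[0,0,0]],[[0,0,-1],[0,0,0]],[[0,0,-0.7],[0,0,0]],[[0,0,-0.3],[0,0,0]],[[0,0,0],[0,0,0]]]}'
python3 -m crank '{"steps":[[[0,0,0],[0,0,0]],[[0,0,0],[0,0,0]],[[0,0,0],[0,0,0]],[[0,0,0],[0,0,0]],[[0,0,0],[0,0,0]],[[0,0,0],[0,0,0]]]}' 0 25
python3 -m crank '{"steps":[[[0,0,1],[0,0,0]],[[0,0,1],[0,0,0]],[[0,0,1],[0,0,0]],[[0,0,1],[0,0,0]],[[0,0,1],[0,0,0]],[[0,0,0],[0,0,0]]]}'

```

```text
time: 29.73
ee_pos: [0.6621, 0.0844, 0.0131]
eef_rot: [0.522, 0.853, -0.001, -0.001]
ft_force: [0.5, -0.5, 0.4]
width: 0.0748
grip_force: 0.0
time: 30.23
ee_pos: [0.6642, 0.084, 0.0158]
eef_rot: [0.522, 0.853, 0.001, 0.001]
ft_force: [-0.6, -0.8, 5.4]
width: 0.0558
grip_force: 25.0
time: 30.73
ee_pos: [0.6656, 0.0847, 0.1452]
eef_rot: [0.522, 0.853, 0.002, 0.003]
ft_force: [0.5, 1.0, -0.9]
width: 0.0555
grip_force: 25.0
```

```bash

python3 -m crank '{"steps":[[[-0.55,-0.97,0],[0,0,-0.3]],[[-0.55,-0.97,0],[0,0,-0.3]],[[-0.55,-0.97,0],[0,0,-0.3]],[[-0.55,-0.97,0],[0,0,-0.3]],[[-0.55,-0.97,0],[0,0,-0.3]],[[-0.55,-0.97,0],[0,0,-0.3]],[[-0.55,-0.97,0],[0,0,-0.3]],[[-0.55,-0.97,0],[0,0,-0.3]],[[-0.55,-0.97,0],[0,0,-0.3]],[[-0.55,-0.97,0],[0,0,-0.3]]]}'
python3 -m crank '{"steps":[[[-0.55,-0.97,0],[0,0,-0.3]],[[-0.55,-0.97,0],[0,0,-0.3]],[[-0.55,-0.97,0],[0,0,-0.3]],[[-0.55,-0.97,0],[0,0,-0.3]],[[-0.55,-0.97,0],[0,0,-0.3]],[[-0.5,-0.9,0],[0,0,-0.3]],[[0,0,0],[0,0,0]],[[0,0,0],[0,0,0]],[[0,0,0],[0,0,0]]]}'

```

```text
time: 31.57
ee_pos: [0.5247, -0.1597, 0.1391]
eef_rot: [0.63, 0.777, -0.0, -0.0]
ft_force: [0.2, -0.0, -2.1]
width: 0.0553
grip_force: 25.0
time: 32.32
ee_pos: [0.4448, -0.3016, 0.1392]
eef_rot: [0.688, 0.726, 0.0, -0.0]
ft_force: [0.1, 1.4, -1.4]
width: 0.0554
grip_force: 25.0
```

```bash

python3 -m crank '{"steps":[[[0,0,-1],[0,0,0]],[[0,0,-1],[0,0,0]],[[0,0,-1],[0,0,0]],[[0,0,-0.8],[0,0,0]],[[0,0,-0.5],[0,0,0]],[[0,0,0],[0,0,0]],[[0,0,0],[0,0,0]]]}'
python3 -m crank '{"steps":[[[0,0,-0.08],[0,0,0]],[[0,0,0],[0,0,0]]]}'
python3 -m crank '{"steps":[[[0,0,-0.06],[0,0,0]],[[0,0,0],[0,0,0]]]}'
python3 -m crank '{"steps":[[[0,0,-0.05],[0,0,0]],[[0,0,0],[0,0,0]]]}'

```

```text
time: 32.9
ee_pos: [0.4452, -0.3015, 0.0322]
eef_rot: [0.688, 0.726, 0.0, -0.0]
ft_force: [0.3, 0.1, -1.0]
width: 0.0554
grip_force: 25.0
time: 33.07
ee_pos: [0.4456, -0.3027, 0.0312]
eef_rot: [0.688, 0.726, 0.0, 0.001]
ft_force: [-0.4, 0.1, -2.0]
width: 0.0554
grip_force: 25.0
time: 33.23
ee_pos: [0.445, -0.3026, 0.0291]
eef_rot: [0.688, 0.725, 0.0, 0.001]
ft_force: [-0.5, 0.3, -2.0]
width: 0.0553
grip_force: 25.0
time: 33.4
ee_pos: [0.4447, -0.3024, 0.0274]
eef_rot: [0.688, 0.725, 0.0, 0.0]
ft_force: [0.3, -0.2, -2.2]
width: 0.0555
grip_force: 25.0
```

```bash

python3 -m crank '{"steps":[[[0,0,-0.05],[0,0,0]],[[0,0,0],[0,0,0]]]}'
python3 -m crank '{"steps":[[[0,0,-0.05],[0,0,0]],[[0,0,0],[0,0,0]]]}'
python3 -m crank '{"steps":[[[0,0,-0.03],[0,0,0]],[[0,0,0],[0,0,0]]]}'
python3 -m crank '{"steps":[[[0,0,-0.03],[0,0,0]],[[0,0,0],[0,0,0]]]}'

```

```text
time: 33.57
ee_pos: [0.4446, -0.3023, 0.0259]
eef_rot: [0.688, 0.725, 0.0, -0.0]
ft_force: [0.3, -0.1, -2.6]
width: 0.0556
grip_force: 25.0
time: 33.73
ee_pos: [0.4446, -0.3023, 0.0246]
eef_rot: [0.688, 0.725, 0.0, -0.0]
ft_force: [-0.0, -0.3, -1.2]
width: 0.0559
grip_force: 25.0
time: 33.9
ee_pos: [0.4447, -0.3023, 0.0239]
eef_rot: [0.688, 0.725, 0.0, -0.0]
ft_force: [0.2, 0.5, -0.7]
width: 0.0556
grip_force: 25.0
time: 34.07
ee_pos: [0.4448, -0.3024, 0.0238]
eef_rot: [0.688, 0.725, -0.0, -0.0]
ft_force: [-2.9, 2.2, 4.6]
width: 0.0555
grip_force: 25.0
```

```bash

python3 -m crank '{"steps":[[[0,0,0.02],[0,0,0]],[[0,0,0],[0,0,0]],[[0,0,0],[0,0,0]],[[0,0,0],[0,0,0]],[[0,0,0],[0,0,0]],[[0,0,0.5],[0,0,0]],[[0,0,1],[0,0,0]],[[0,0,1],[0,0,0]],[[0,0,1],[0,0,0]],[[0,0,1],[0,0,0]]]}' 70
python3 -m crank '{"steps":[[[0,0,1],[0,0,0]],[[0,0,1],[0,0,0]],[[0,0,1],[0,0,0]],[[0,0,0],[0,0,0]],[[0,0,0],[0,0,0]],[[0,0,0],[0,0,0]]]}'
python3 - <<'E'
from h import *
ims=[]
for n in("scene","side"):
    c=cams.camera(n);p=cloud(c).reshape(-1,3);ims.append(c["pixels"])
    q=p[(np.hypot(p[:,0]-.445,p[:,1]+.302)<.045)&(p[:,2]>.04)&(p[:,2]<.06)]
    if len(q)>5:print("squat",n,len(q),np.median(q[:,2]),(q.min(0)+q.max(0))/2,np.ptp(q,0))
cv2.imwrite("pics/f.png",cv2.resize(np.hstack(ims),(800,300),interpolation=cv2.INTER_AREA))
print(monitor.read_state()["joint_vel"].round(3))
E

```

```text
time: 34.9
ee_pos: [0.4448, -0.3021, 0.1385]
eef_rot: [0.688, 0.726, 0.0, 0.0]
ft_force: [1.2, -0.7, 0.0]
width: 0.0701
grip_force: 0.0
time: 35.4
ee_pos: [0.4445, -0.3022, 0.2113]
eef_rot: [0.688, 0.726, -0.0, 0.0]
ft_force: [-1.0, -0.7, 0.0]
width: 0.0703
grip_force: 0.0
squat scene 236 0.050697268871417456 [ 0.4450784  -0.29978699  0.0471303 ] [0.05603025 0.05575459 0.01418397]
squat side 747 0.051907991148587795 [ 0.44353787 -0.30276849  0.04825376] [0.05470089 0.05595845 0.0164225 ]
[-0.002  0.006  0.001  0.    -0.     0.001  0.001]
```

View pics/f.png

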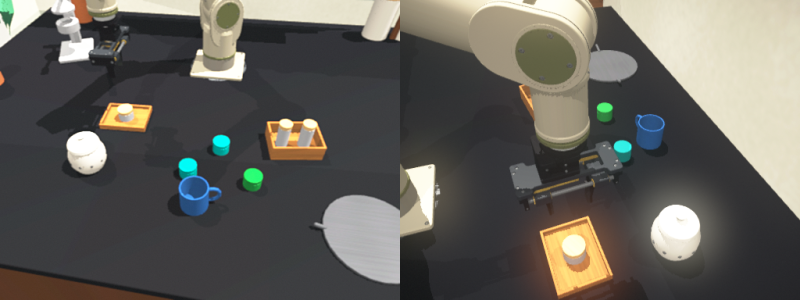

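The squat tin stands in the tray at (125,113) in the left panel. Both tall tins stand in the box at (285,132) and (307,132), caps up, and the gripper is clear. Mug, keeper and look-alikes have not moved.

```bash
python3 -c "
from h import *
print(ticket.close_job())"
```

```text
the job is handed in; nothing more can be done
None
```

The job is handed in at about 35 s: the fallen tin was stood cap-up on the granite and released, both tall tins are now upright in the deep box, the squat tin is upright in the tray, and the mug and garlic keeper were left where they were.

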